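# Tare the kitchen scale with the espresso cup on it

### The arm

A 6-joint arm with a two-finger parallel gripper is mounted at the origin on a cart in front of the work surface, level with it; the furniture and walls round the work are solid. World frame = base frame: x ahead of the robot, y to its left, z up, the work surface at z = 0. Lengths are in mm, angles in rad, forces in N, time in s.
With the tool pointing down it reaches from about 225 to 725 mm from the base axis. Payload 3.1 kg.
Tool frame: the origin (TCP) lies at the very end of the fingers, on their centre line; the grasp point (between the pads) lies env.pinch_z behind it (env.pinch_z is the distance from the TCP to the grasp point, in mm); z points along the fingers, y is the line along which they close (so a half turn about z gives the same grasp; the last joint's range is limited). The gripper opens to 85 mm and grips with 20 to 120 N. Pads are 22 mm wide; open, the fingers measure 114 mm over their backs; the gripper's body (76 mm by 85 mm) begins 54 mm behind the grasp point. The pads swing forward as they close: fully open they stand 13 mm farther back than shut.
Start: joints at [1.003, 0.048, 0.099, 1.622, 0, 1.443], TCP at [223.529, 475.029, 231.312] pointing down, gripper open.
Joint ranges: [-2.91, 2.91], [-0.99, 1.94], [-1.21, 1.42], [-2.12, 2.29], [-1.49, 1.47], [-3.14, 3.14]. Speed limits (rad/s): [2.79, 2.79, 3.14, 3.14, 3.14, 3.14].

### API

Orientations are given as a 3x3 rotation matrix whose columns are the frame's x, y, z axes.
In Python, from station import env gives the robot as it stands.
- The arm moves only by the tool carry_out, never from a script. Its argument "series" is a list of rows, each a list of 6 numbers: the shift along the world's x, y, z in mm, then the turn, a rotation vector about the world's x, y, z in rad. A call has 1 to 8 rows; each row shifts and turns the commanded pose from where the row before left it; what a row does not reach is not made up. A row lasts 1/12 s, in which the tool goes at most 41.7 mm and 7.16 degrees, less where a joint would pass 70% of its speed; a pose out of reach is approached as far as the arm can. A call is refused whole if a number of a shift passes 41.7 or a number of a turn 0.125, either way. A call with a gripper value outside its range is refused whole. "grip" is the opening, from 0 (shut) to 1 (fully open), set as the call begins (left out, the last holds). The fingers move at their own pace and stop on an object; the grip force is fixed at half the most. Time passes only in rows, so rows that do not move let the fingers close. It gives the time, the measured TCP pose, the force, the opening and the grip force at its end, in the units of the state.
- env.get_state(): the state, without advancing time (a new reading comes with each control period).
- env.read_camera(name): name is "scene" or "top" or "wrist"; returns the picture (400x640x3 uint8, red, green, blue); there is no depth.
- env.camera_model(name): a dict with "intrinsics" (3x3 intrinsics, pixels), "T" (4x4, takes a point from camera to world coordinates). Camera axes: x right, y down, z forward; pixel columns grow to the right and rows downward; lengths in mm; the calibration is good to about 2 mm. The wrist camera is an equidistant fisheye: a pixel r from the principal point sees the ray r / f radians off the axis. A picture is of the moment at which its call begins: read the wrist's pose just before it. camera_model takes no time and is no camera call; for the wrist camera it gives the pose at the moment of the call.
- env.sign_off(): hands the job in; it is judged then, once.
The state is a dict: "time_s": time; "joint_pos": joint angles; "qd": joint speeds; "joint_efforts": joint torques, N m; "tcp_pos": TCP position; "tcp_rot": TCP orientation; "force": force on the tool from outside, world axes, zero at the start; "torque": the same for the moment, N m; "opening": opening from 0.0 (shut) to 1.0 (fully open); "finger_force": force on a finger pad.
Only numpy, scipy, OpenCV 4.12 (cv2) and the standard library are available. Lean on these libraries where they do the work, as an engineer would, in place of code of your own. Each camera call takes 0.05 s, during which the arm holds its last target. There are 200 camera calls.

### The job

Sugar is to be weighed into the small espresso cup. Set the cup upright on the middle of the kitchen scale's pan and let go, then zero the scale with the cup on it: with a fingertip on the small bit of rim that stands out of the slot in the scale's right-hand shoulder, roll the zero wheel, which turns the dial plate, until the dial's zero mark stands under the needle's tip. Be gentle: neither lean on the scale nor drop the cup on it, and leave everything else where it is.

Things in the scene. Friction and masses are not known exactly. Their poses are not given: they have to be found in the camera images.
- scale: White kitchen scale, fixed. Origin on the worktop; x runs from its dial side (robot side) to its back, y left, z up. Back housing x -12 to 100, y -95 to 95, 70 mm high, carries the pan. Front: dial face sloping up 26.6 degrees to the back. Front right: flat shoulder, x -112 to -10, y -95 to -59, top level at z = 52, with the zero wheel's slot. Over 15 N on it from robot or cup is too hard.
- wheel_slot (a point): Centre of the zero wheel's slot (34 mm in x, 14 in y), fixed to the housing, level with the shoulder's flat top; axes as the scale's. The ribbed black wheel's rim is highest right above this point, 3.5 to 8.5 mm proud of it: how far is not measured and must be felt. The wheel is sprung, downwards: about 1 N of preload, then 7 N per mm, hard after 2.2 mm.
- wheel (a joint): Turn of the zero wheel (40 mm in diameter, 11 wide, axle along the scale's y), rad; grows as the rim's top is drawn to the scale's front (-x), which turns the dial plate clockwise by half as much (20 mm of rim: 0.5 rad). Friction holds it: 3 N along the rim turn it, so a fingertip must push down some 5 to 8 N or it slips. One stroke carries the rim some 15 mm; it stays where left.
- needle_tip (a point): Tip of the black needle over the dial, under its window, 38 mm from the dial's centre. The needle turns clockwise (seen from the front) as the pan is loaded, about 0.52 rad for each 100 g, and comes to rest within half a second; with the empty pan it points straight up the slope. Its x points outwards along the needle.
- zero_mark (a point): Zero mark of the white dial plate, its one broad long tick, 38 mm from the dial's centre (in the scale's frame at x = -67, y = 18, z = 54 mm). It turns with the plate; at the start it is within 0.3 rad of straight up the slope. Seen from above it coincides with the needle's tip when the scale reads zero. The other ticks follow clockwise every 5 degrees (3.3 mm).
- pan_top (a point): Centre of the top of the round steel pan, 130 mm in diameter, 92 mm above the worktop when empty. It sinks about 3.3 mm for each 100 g, 15 mm at most.
- cup: Small white china espresso cup with one handle, 55 mm high, 59 mm across the rim, 42 mm across the foot, wall about 4 mm, 140 to 280 g. Origin on its underside; its round body is centred 11.5 mm from the origin along its +y, the handle points to its -y and ends 42 mm from the origin. It can be gripped from above across its body, along its x.
- cup_base (a point): Centre of the foot of the espresso cup, on its underside (the cup's round body stands centred over it).
- mug: Bystander: a large striped mug, 86 mm in diameter, 90 mm high, with a handle. Origin on its underside.
- tumbler: Bystander: a clear drinking glass, 80 mm in diameter, 91 mm high. Origin at the centre of its underside.
- sugar_tin: Bystander: a square tin with a wooden lid, 68 mm wide, 85 mm high. Origin at the centre of its underside.
- salt_shaker: Bystander: a glass shaker with a grey cap, 44 mm in diameter, 90 mm high. Origin at the centre of its underside.
- garlic: Bystander: a bulb of garlic, 50 mm. Origin at its underside.
- lemon: Bystander: a lemon, 83 mm long, 58 mm thick. Origin at its underside.
- teaspoon: Bystander: a steel teaspoon lying flat, 138 mm long. Origin at its underside.
Mind the look-alikes: they are no part of the job. Leave any blue or purple look-alike of the cup alone.

How it is judged (in metres and radians):
On the way, in this order (a step that is already met when the one before it is completed fails the run):
1. the espresso cup stands upright on the middle of the pan, let go (horizontal distance between cup_base and pan_top below 0.03 m and z of cup_base in the frame of pan_top between -0.004 and 0.004 m and angle between cup's own z axis and vertical below 0.1 rad and contact force between cup and the fingers below 0.1 N), for 0.2 s.
2. the wheel is rolled until the zero mark stands under the needle's tip, with the cup on the pan (horizontal distance between cup_base and pan_top below 0.03 m and contact force between cup and the arm below 0.1 N and horizontal distance between needle_tip and zero_mark below 0.003 m), for 0.2 s.
At the end, for the whole second after the job is handed in: The espresso cup stands upright and at rest on the pan, its foot's centre within 30 mm of the pan's centre, and seen from above the dial's zero mark is within 3 mm of the needle's tip (about 5 degrees, one small tick) (horizontal distance between cup_base and pan_top below 0.03 m and z of cup_base in the frame of pan_top between -0.004 and 0.004 m and angle between cup's own z axis and vertical below 0.1 rad and linear speed of cup below 0.02 m/s and horizontal distance between needle_tip and zero_mark below 0.003 m); the robot touches nothing.
It fails at once if the robot pushes on the scale with more than 15 N (contact force between any of scale, wheel and the fingers above 15 N or contact force between any of scale, wheel and the arm above 15 N).
It fails at once if the cup is pushed or dropped onto the scale with more than 15 N (contact force between cup and scale above 15 N).
It fails at once if a bystander (mug, glass, sugar tin, salt shaker, garlic, lemon or teaspoon) is moved by more than 30 mm (distance of any of mug, tumbler, sugar_tin, salt_shaker, garlic, lemon, teaspoon from where it was at the start of the episode above 0.03 m).
It also fails if it takes over 64 s, if anything falls off the work surface, if the arm or the gripper's body presses on something with over 40 N, if the wrist force passes 120 N, or if a joint passes its speed limit or range.

## Working session

There is one attempt and no reset: what is moved stays moved. The work goes in short steps, Python scripts to look and compute and a tool call to move; the robot and the scene stay as the last step left them, time stands still between calls to the robot, and variables do not carry over. Pictures are saved under pics/ and viewed, at most 10 in all, crops included, and the job is handed in when it is done.

Besides the shell and the picture viewer there is one more tool, called after "Request:" by a JSON object that holds its "fn" and its "kwargs". carry_out: Moves the arm, as the interface text tells. Its arguments: {"type":"object","properties":{"series":{"type":"array","items":{"type":"array","items":{"type":"number"}}},"grip":{"type":"number"}},"required":["series"]}

```bash
ls; mkdir -p pics; python3 - <<'E'
from station import env
import cv2,numpy as np
for n in("scene","top"):
    cv2.imwrite(f"pics/{n}0.png",env.read_camera(n)[:,:,::-1]); m=env.camera_model(n); print(n,np.round(m["intrinsics"],1).tolist(),np.round(m["T"],3).tolist())
s=env.get_state(); print(env.pinch_z,s)
E
```

```text
pics
scene [[364.4, 0.0, 316.3], [0.0, 364.4, 194.8], [0.0, 0.0, 1.0]] [[0.659, -0.541, 0.522, -132.227], [-0.752, -0.477, 0.455, -565.024], [0.003, -0.692, -0.722, 908.653], [0.0, 0.0, 0.0, 1.0]]
top [[484.3, 0.0, 319.8], [0.0, 484.3, 205.4], [0.0, 0.0, 1.0]] [[0.005, -0.782, 0.623, -730.578], [-1.0, 0.001, 0.01, -54.599], [-0.008, -0.623, -0.782, 1583.747], [0.0, 0.0, 0.0, 1.0]]
18.700000000000003 {'time_s': 0.1, 'joint_pos': array([ 1.00320706e+00,  4.86728805e-02,  9.77449307e-02,  1.62198528e+00,
       -1.22792311e-05,  1.44299511e+00]), 'qd': array([ 0.00013169, -0.00320451,  0.00400695, -0.00047849,  0.00102896,
       -0.00143304]), 'joint_efforts': array([ 2.67916053e-03, -3.39852512e+01,  3.20935178e+01,  1.58535072e-02,
        3.48635433e-05,  1.35295073e-05]), 'tcp_pos': array([223.23579852, 474.56846355, 230.23137988]), 'tcp_rot': array([[-9.04841778e-01,  4.25746503e-01, -1.12769428e-03],
       [ 4.25747918e-01,  9.04840041e-01, -1.79157146e-03],
       [ 2.57627653e-04, -2.10120220e-03, -9.99997759e-01]]), 'force': array([-0.10106663,  0.65748505,  0.16396133]), 'torque': array([ 0.02698722, -0.00134276,  0.01226983]), 'finger_force': 0.0, 'opening': 1.0007248924457848}
```

View pics/scene0.png

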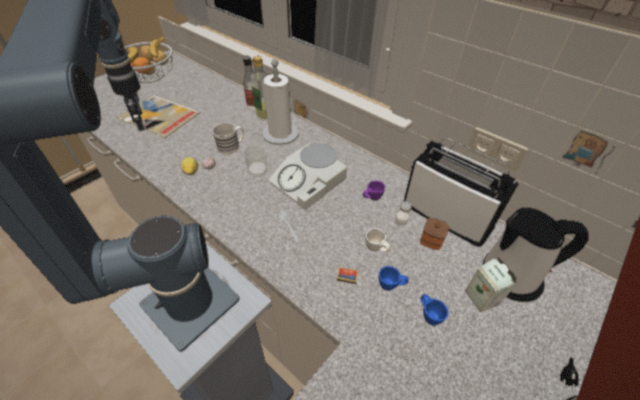

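View pics/top0.png

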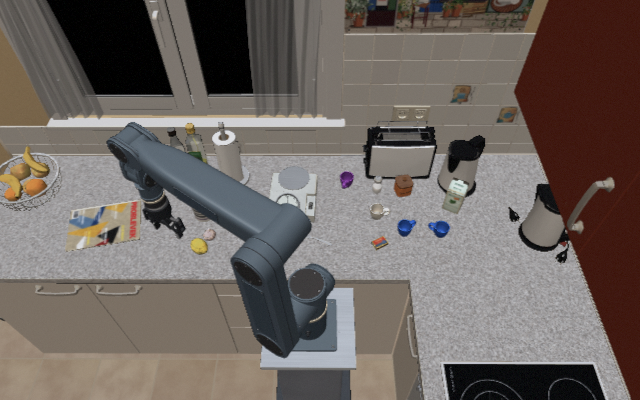

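Cup candidates in the scene picture are white (376,240), purple (375,190), blue (390,278) and blue (434,311). The white one at (376,240) fits, being the only white china one. I'll confirm it in an enlarged crop together with the scale.

```bash
cat > h.py <<'E'
from station import env
import numpy as np, cv2
def ray(n,uv,m=None):
    m=m or env.camera_model(n); K=np.array(m["intrinsics"]);T=np.array(m["T"])
    p=(np.array(uv,float)-K[:2,2])/[K[0,0],K[1,1]]
    if n=="wrist":
        t=np.hypot(*p); d=np.r_[p/t*np.sin(t),np.cos(t)] if t>1e-9 else np.r_[0,0,1.]
    else: d=np.r_[p,1]
    return T[:3,3],T[:3,:3]@d
def onz(n,uv,z,m=None):
    o,d=ray(n,uv,m); return np.round(o+d*(z-o[2])/d[2],1)
def crop(img,x0,y0,x1,y1,k,name):
    cv2.imwrite(name,cv2.resize(img[y0:y1,x0:x1,::-1],None,fx=k,fy=k,interpolation=cv2.INTER_CUBIC))
E
python3 - <<'E'
from h import *
a=env.read_camera("scene");b=env.read_camera("top")
A=cv2.resize(a[135:265,255:415],None,fx=5,fy=5,interpolation=2)[:,:,::-1][:650]
B=cv2.resize(b[155:255,260:420],None,fx=5,fy=5,interpolation=2)[:,:,::-1]
cv2.imwrite("pics/a.png",cv2.resize(A,(640,520)));cv2.imwrite("pics/b.png",B)
print(onz("scene",(376,240),30),onz("top",(378,212),30))
E
```

```text
[ 480.2 -268.1   30. ] [ 473.1 -271.8   30. ]
```

View pics/a.png

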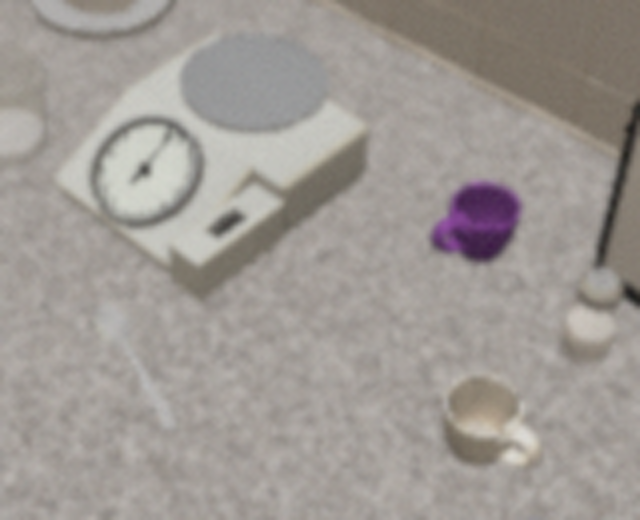

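View pics/b.png

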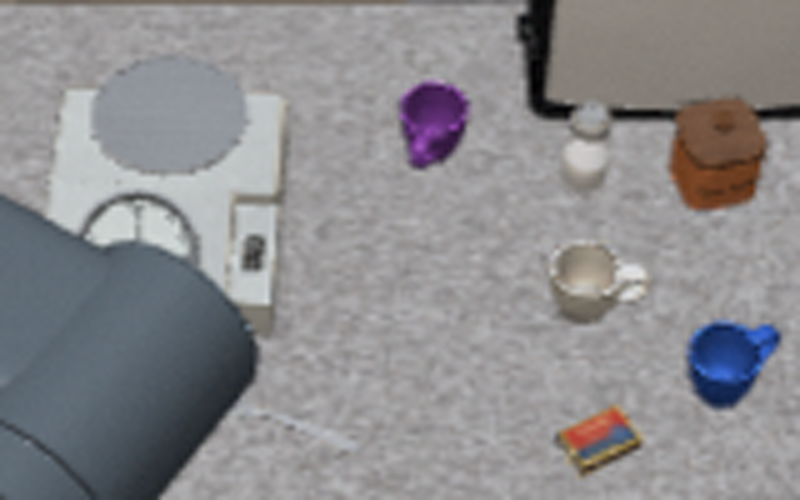

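The crops confirm the white china cup (crop a at 482,418, with its handle to the lower right). They also show the scale with its pan, dial and slot. Next I compute positions.

```bash
python3 - <<'E'
from h import *
A=lambda u,v:(255+(u+.5)/4-.5,135+(v+.5)/4-.5); B=lambda u,v:(260+u/5-.4,155+v/5-.4)
for nm,a,b,z in [("rim",(483,403),(585,268),55),("handle",(530,443),(645,283),30),("pan",(254,82),(170,114),92),("slot",(227,222),(253,252),57),("BR corner",(367,128),(284,95),70),("BL",(218,35),(67,90),70),("FRtop shoulder",(202,290),(271,305),52),("shoulder inner front",(170,250),(228,300),52),("shoulder rear outer",(287,195),(278,203),52),("dial c",(146,170),None,54),("needletip",(172,130),(138,205),65),("FL",(58,178),None,20)]:
    print(nm,onz("scene",A(*a),z),onz("top",B(*b),z) if b else "")
E
```

```text
rim [ 475.5 -265.5   55. ] [ 473.1 -264.1   55. ]
handle [ 485.7 -304.    30. ] [ 477.2 -315.1   30. ]
pan [605.7  71.1  92. ] [606.2  72.6  92. ]
slot [488.8  -1.7  57. ] [488.2   2.7  57. ]
BR corner [643.8 -25.1  70. ] [647.3 -20.9  70. ]
BL [654.2 157.2  70. ] [653.3 162.7  70. ]
FRtop shoulder [423.2 -33.8  52. ] [438.2 -12.4  52. ]
shoulder inner front [438.2  15.   52. ] [443.3  22.   52. ]
shoulder rear outer [549.5 -15.   52. ] [543.8 -16.8  52. ]
dial c [491.7  93.5  54. ] 
needletip [534.7 103.1  65. ] [531.   97.1  65. ]
FL [457.8 170.7  20. ]
```

Request:
{"fn": "carry_out", "kwargs": {"series": [[10, -30, 0, 0, 0, -0.11], [14, -38, 0, 0, 0, -0.11], [14, -38, 0, 0, 0, -0.11], [14, -38, 0, 0, 0, -0.11], [14, -38, 0, 0, 0, -0.11], [14, -38, 0, 0, 0, -0.11], [14, -38, 0, 0, 0, -0.11], [14, -38, 0, 0, 0, -0.11]]}}

```text
time_s: 0.87
tcp_pos: [331.6, 177.3, 231.3]
tcp_rot: [[-0.244, 0.97, 0.001], [0.97, 0.244, 0.0], [-0.0, 0.001, -1.0]]
force: [2.2, 0.3, -0.7]
opening: 0.999
finger_force: 0.0
```

Request:
{"fn": "carry_out", "kwargs": {"series": [[14, -38, 0, 0, 0, 0], [14, -38, 0, 0, 0, 0], [14, -38, 0, 0, 0, 0], [14, -38, 0, 0, 0, 0], [14, -38, 0, 0, 0, 0], [14, -38, 0, 0, 0, 0], [14, -38, 0, 0, 0, 0], [14, -38, 0, 0, 0, 0]]}}

```text
time_s: 1.53
tcp_pos: [443.7, -127.1, 231.2]
tcp_rot: [[-0.248, 0.969, 0.0], [0.969, 0.248, 0.0], [0.0, 0.0, -1.0]]
force: [1.4, 0.2, -0.4]
opening: 1.001
finger_force: 0.0
```

Request:
{"fn": "carry_out", "kwargs": {"series": [[10, -38, 0, 0, 0, 0], [10, -38, 0, 0, 0, 0], [5, -38, -20, 0, 0, 0], [5, -20, -20, 0, 0, 0], [0, 0, -20, 0, 0, 0], [0, 0, 0, 0, 0, 0]]}}

```text
time_s: 2.03
tcp_pos: [470.6, -257.3, 166.3]
tcp_rot: [[-0.246, 0.969, -0.008], [0.969, 0.246, 0.006], [0.008, -0.006, -1.0]]
force: [-1.8, 0.4, -0.1]
opening: 1.002
finger_force: 0.0
```

```bash
python3 - <<'E'
from h import *
s=env.get_state();m=env.camera_model("wrist");a=env.read_camera("wrist")
print(s["time_s"],s["tcp_pos"],s["tcp_rot"].round(3).tolist(),s["force"]);print(np.round(m["intrinsics"],1).tolist(),np.round(m["T"],3).tolist())
cv2.imwrite("pics/w1.png",a[:,:,::-1])
K=np.array(m["intrinsics"]);T=np.array(m["T"])
E
```

```text
2.0333 [ 470.64278245 -257.25476928  166.27934756] [[-0.246, 0.969, -0.008], [0.969, 0.246, 0.006], [0.008, -0.006, -1.0]] [-1.79047997  0.44339752 -0.05022472]
[[309.7, 0.0, 321.3], [0.0, 309.7, 200.8], [0.0, 0.0, 1.0]] [[0.969, 0.236, 0.069, 451.428], [0.246, -0.921, -0.302, -180.263], [-0.008, 0.31, -0.951, 309.76], [0.0, 0.0, 0.0, 1.0]]
```

View pics/w1.png

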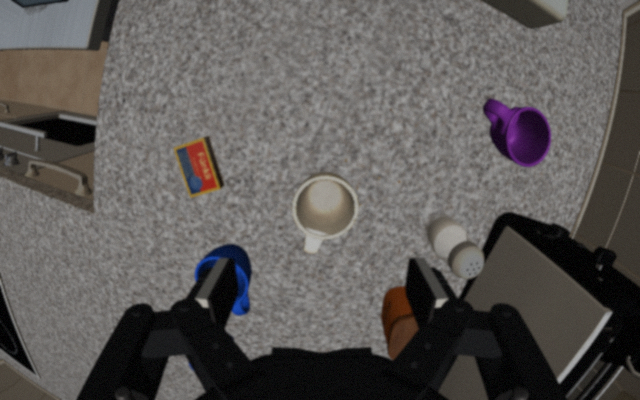

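The wrist view shows the white cup's rim centre at about (325,208) and its handle end at (313,249). The blue cup is at (225,275), and the salt shaker is clear at (455,248).

```bash
python3 - <<'E'
from h import *
for p,z in [((325.5,207.5),55),((293,207),55),((358,207),55),((313,249),42),((314,232),50),((326,195),5),((468,260),85),((447,235),40),((230,262),55),((248,308),40)]: print(p,onz("wrist",p,z))
E
```

```text
(325.5, 207.5) [ 476.3 -266.9   55. ]
(293, 207) [ 448.4 -273.7   55. ]
(358, 207) [ 504.  -259.4   55. ]
(313, 249) [ 476.5 -316.    42. ]
(314, 232) [ 472.5 -294.6   50. ]
(326, 195) [ 478.1 -270.5    5. ]
(468, 260) [ 611.6 -273.9   85. ]
(447, 235) [ 605.6 -270.3   40. ]
(230, 262) [ 400.1 -345.4   55. ]
(248, 308) [ 424.  -409.6   40. ]
```

Request:
{"fn": "carry_out", "kwargs": {"series": [[2.5, -8, 0, 0, 0, -0.12], [0, 0, 0, 0, 0, -0.12], [0, 0, -25, 0, 0, 0], [0, 0, -25, 0, 0, 0], [0, 0, -25, 0, 0, 0], [0, 0, 0, 0, 0, 0], [0, 0, 0, 0, 0, 0]]}}

```text
time_s: 2.67
tcp_pos: [475.3, -264.3, 97.2]
tcp_rot: [[-0.012, 1.0, -0.002], [1.0, 0.012, 0.001], [0.001, -0.002, -1.0]]
force: [0.7, -0.2, 0.4]
opening: 0.998
finger_force: 0.0
```

Request:
{"fn": "carry_out", "kwargs": {"series": [[0.5, -2.5, -20, 0, 0, 0], [0, 0, -20, 0, 0, 0], [0, 0, -20, 0, 0, 0], [0, 0, -15, 0, 0, 0], [0, 0, -6, 0, 0, 0], [0, 0, 0, 0, 0, 0], [0, 0, 0, 0, 0, 0]]}}

```text
time_s: 3.25
tcp_pos: [477.7, -268.8, 18.3]
tcp_rot: [[-0.011, 1.0, 0.002], [1.0, 0.011, -0.002], [-0.002, 0.002, -1.0]]
force: [0.8, -0.1, 0.5]
opening: 0.997
finger_force: 0.0
```

Request:
{"fn": "carry_out", "kwargs": {"grip": 0.4, "series": [[0, 0, 0, 0, 0, 0], [0, 0, 0, 0, 0, 0], [0, 0, 0, 0, 0, 0], [0, 0, 0, 0, 0, 0], [0, 0, 0, 0, 0, 0], [0, 0, 0, 0, 0, 0]]}}

```text
time_s: 3.75
tcp_pos: [477.4, -269.0, 18.2]
tcp_rot: [[-0.011, 1.0, 0.003], [1.0, 0.011, -0.002], [-0.002, 0.003, -1.0]]
force: [-0.3, 1.0, 5.7]
opening: 0.651
finger_force: 62.7
```

Request:
{"fn": "carry_out", "kwargs": {"series": [[0, 0, 10, 0, 0, 0], [0, 0, 20, 0, 0, 0], [0, 0, 30, 0, 0, 0], [0, 0, 35, 0, 0, 0], [0, 0, 35, 0, 0, 0], [0, 0, 35, 0, 0, 0], [0, 0, 15, 0, 0, 0], [0, 0, 0, 0, 0, 0]]}}

```text
time_s: 4.42
tcp_pos: [478.6, -269.7, 202.2]
tcp_rot: [[-0.011, 1.0, 0.008], [1.0, 0.011, -0.006], [-0.006, 0.008, -1.0]]
force: [1.0, -0.7, -1.1]
opening: 0.648
finger_force: 63.9
```

Request:
{"fn": "carry_out", "kwargs": {"series": [[0, 0, 0, 0, 0, 0], [0, 0, 0, 0, 0, 0], [0, 0, 0, 0, 0, 0], [0, 0, 0, 0, 0, 0], [0, 0, 0, 0, 0, 0]]}}

```text
time_s: 4.83
tcp_pos: [475.5, -267.5, 194.0]
tcp_rot: [[-0.011, 1.0, -0.003], [1.0, 0.011, 0.002], [0.002, -0.003, -1.0]]
force: [0.2, 0.8, -1.5]
opening: 0.653
finger_force: 63.8
```

Request:
{"fn": "carry_out", "kwargs": {"series": [[10, 20, 0, 0, 0, 0], [10, 25, 0, 0, 0, 0], [10, 30, 0, 0, 0, 0], [10, 30, 0, 0, 0, 0], [10, 30, 0, 0, 0, 0], [10, 30, 0, 0, 0, 0], [10, 30, 0, 0, 0, 0], [10, 30, 0, 0, 0, 0]]}}

```text
time_s: 5.5
tcp_pos: [556.2, -41.5, 195.2]
tcp_rot: [[-0.011, 1.0, -0.001], [1.0, 0.011, 0.0], [0.0, -0.001, -1.0]]
force: [-0.0, 0.3, -2.2]
opening: 0.649
finger_force: 63.9
```

Request:
{"fn": "carry_out", "kwargs": {"series": [[10, 30, 0, 0, 0, 0], [10, 25, 0, 0, 0, 0], [10, 25, 0, 0, 0, 0], [10, 20, 0, 0, 0, 0], [6, 10, 0, 0, 0, 0], [2, 4, 0, 0, 0, 0], [0, 0, 0, 0, 0, 0], [0, 0, 0, 0, 0, 0]]}}

```text
time_s: 6.17
tcp_pos: [603.9, 69.9, 195.6]
tcp_rot: [[-0.01, 1.0, -0.001], [1.0, 0.01, -0.001], [-0.001, -0.001, -1.0]]
force: [0.3, -0.2, -1.1]
opening: 0.653
finger_force: 63.9
```

```bash
python3 - <<'E'
from h import *
s=env.get_state();m=env.camera_model("wrist");a=env.read_camera("wrist")
print(s["time_s"],s["tcp_pos"],s["force"],s["opening"],s["finger_force"])
import json;json.dump([np.array(m["intrinsics"]).tolist(),np.array(m["T"]).tolist()],open("w2.json","w"))
cv2.imwrite("pics/w2.png",a[:,:,::-1])
E
```

```text
6.1667 [603.93029485  69.94827881 195.63953521] [ 0.26572812 -0.1925873  -1.13014565] 0.6530688160386977 63.89610675192671
```

View pics/w2.png

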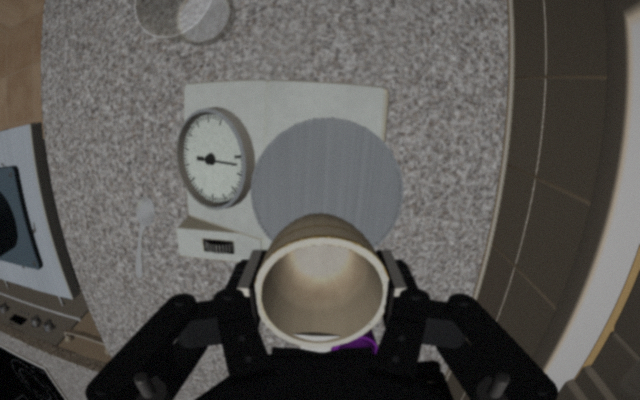

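The wrist view shows the cup held upright with its rim centre at about (322,290). The pan centre is at (327,183), the slot at (219,247), the dial centre at (210,159) and the needle tip near (240,164).

```bash
python3 - <<'E'
from h import *
import json
K,T=json.load(open("w2.json"));m={"intrinsics":K,"T":T}
for n,p,z in [("pan",(327,183),92),("panL",(251,184),92),("panR",(402,184),92),("panTop",(327,117),92),("slot",(219,246.5),57),("dial",(210,159),54),("tip",(240,163.5),72),("rim",(322,290),232),("foot~",(320,245),177),("BL",(387,88),70),("FL back",(186,86),20)]: print(n,onz("wrist",p,z,m))
E
```

```text
pan [607.8  83.1  92. ]
panL [544.1  81.8  92. ]
panR [671.2  83.3  92. ]
panTop [607.  137.2  92. ]
slot [495.5   3.5  57. ]
dial [494.5  96.5  54. ]
tip [530.   95.3  72. ]
rim [603.8  75.7 232. ]
foot~ [602.7  69.  177. ]
BL [658.7 163.1  70. ]
FL back [456.9 171.5  20. ]
```

Request:
{"fn": "carry_out", "kwargs": {"series": [[2.5, 0, -15, 0, 0, 0], [0, 0, -20, 0, 0, 0], [0, 0, -20, 0, 0, 0], [0, 0, -15, 0, 0, 0], [0, 0, -7, 0, 0, 0], [0, 0, 0, 0, 0, 0], [0, 0, 0, 0, 0, 0], [0, 0, 0, 0, 0, 0]]}}

```text
time_s: 6.88
tcp_pos: [607.7, 70.4, 120.7]
tcp_rot: [[-0.01, 1.0, 0.002], [1.0, 0.01, -0.0], [-0.0, 0.002, -1.0]]
force: [0.2, -1.3, -1.4]
opening: 0.653
finger_force: 63.9
```

Request:
{"fn": "carry_out", "kwargs": {"series": [[0, 0, -2, 0, 0, 0], [0, 0, -2, 0, 0, 0], [0, 0, -2, 0, 0, 0], [0, 0, -2, 0, 0, 0], [0, 0, -2, 0, 0, 0], [0, 0, 0, 0, 0, 0], [0, 0, 0, 0, 0, 0], [0, 0, 0, 0, 0, 0]]}}

```text
time_s: 7.55
tcp_pos: [606.8, 71.0, 109.0]
tcp_rot: [[-0.011, 1.0, -0.0], [1.0, 0.011, 0.0], [0.0, -0.0, -1.0]]
force: [-0.3, 0.1, -1.7]
opening: 0.648
finger_force: 63.9
```

Request:
{"fn": "carry_out", "kwargs": {"series": [[0, 0, 0, 0, 0, 0], [0, 0, 0, 0, 0, 0], [0, 0, 0, 0, 0, 0], [0, 0, 0, 0, 0, 0]]}}

```text
time_s: 7.88
tcp_pos: [606.8, 70.9, 109.1]
tcp_rot: [[-0.011, 1.0, -0.0], [1.0, 0.011, 0.0], [0.0, -0.0, -1.0]]
force: [-0.2, -0.6, -1.7]
opening: 0.65
finger_force: 63.9
```

```bash
python3 - <<'E'
from h import *
s=env.get_state();m=env.camera_model("wrist");a=env.read_camera("wrist");t=env.read_camera("scene")
print(s["time_s"],s["tcp_pos"],s["force"])
A=cv2.resize(a[80:280,150:420],None,fx=2.9,fy=2.9,interpolation=2)[:,:,::-1]
cv2.imwrite("pics/w3.png",A)
E
```

```text
7.8833 [606.83220539  70.94477435 109.08119679] [-0.20427514 -0.57821272 -1.65879696]
```

View pics/w3.png

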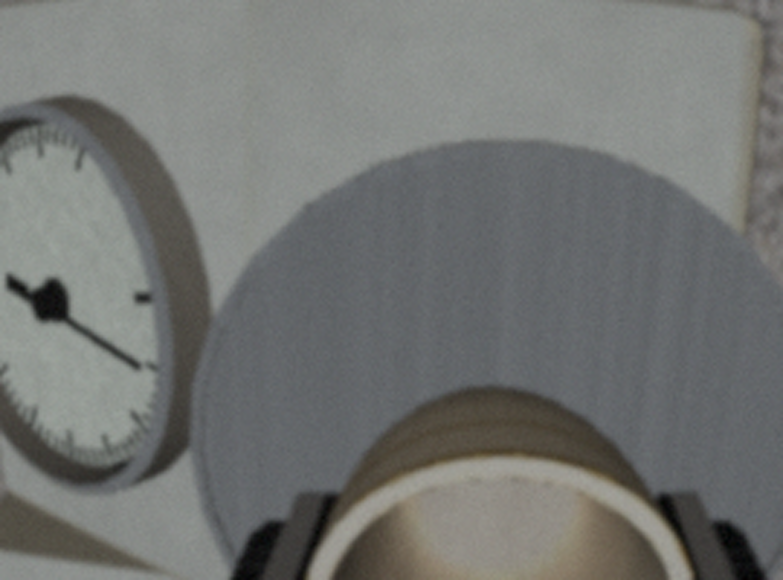

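Request:
{"fn": "carry_out", "kwargs": {"series": [[0, 0, -1, 0, 0, 0], [0, 0, -1, 0, 0, 0], [0, 0, -1, 0, 0, 0], [0, 0, -1, 0, 0, 0], [0, 0, 0, 0, 0, 0], [0, 0, 0, 0, 0, 0], [0, 0, 0, 0, 0, 0], [0, 0, 0, 0, 0, 0]]}}

```text
time_s: 8.65
tcp_pos: [607.0, 70.9, 105.2]
tcp_rot: [[-0.011, 1.0, 0.0], [1.0, 0.011, -0.0], [-0.0, 0.0, -1.0]]
force: [0.2, 0.4, -0.2]
opening: 0.649
finger_force: 64.0
```

Request:
{"fn": "carry_out", "kwargs": {"grip": 0.72, "series": [[0, 0, 0, 0, 0, 0], [0, 0, 0, 0, 0, 0], [0, 0, 0, 0, 0, 0], [0, 0, 0, 0, 0, 0]]}}

```text
time_s: 8.98
tcp_pos: [606.9, 70.9, 105.1]
tcp_rot: [[-0.011, 1.0, 0.0], [1.0, 0.011, -0.0], [-0.0, 0.0, -1.0]]
force: [0.2, -0.1, 0.1]
opening: 0.72
finger_force: 0.1
```

Request:
{"fn": "carry_out", "kwargs": {"grip": 1.0, "series": [[0, 0, 0, 0, 0, 0], [0, 0, 0, 0, 0, 0], [0, 0, 0, 0, 0, 0], [0, 0, 0, 0, 0, 0], [0, 0, 0, 0, 0, 0], [0, 0, 0, 0, 0, 0]]}}

```text
time_s: 9.48
tcp_pos: [606.9, 70.9, 105.0]
tcp_rot: [[-0.011, 1.0, 0.0], [1.0, 0.011, 0.0], [0.0, 0.0, -1.0]]
force: [-0.0, 1.3, 0.7]
opening: 1.002
finger_force: 0.0
```

Request:
{"fn": "carry_out", "kwargs": {"series": [[0, 0, 10, 0, 0, 0], [0, 0, 20, 0, 0, 0], [0, 0, 30, 0, 0, 0], [0, 0, 30, 0, 0, 0], [0, 0, 20, 0, 0, 0], [0, 0, 0, 0, 0, 0], [0, 0, 0, 0, 0, 0]]}}

```text
time_s: 10.07
tcp_pos: [608.2, 70.9, 218.0]
tcp_rot: [[-0.011, 1.0, 0.005], [1.0, 0.011, 0.0], [-0.0, 0.005, -1.0]]
force: [0.2, -0.1, -0.6]
opening: 0.995
finger_force: 0.0
```

```bash
python3 - <<'E'
from h import *
import json
s=env.get_state();m=env.camera_model("wrist");a=env.read_camera("wrist")
print(s["time_s"],s["tcp_pos"],s["force"],s["joint_pos"])
json.dump([np.array(m["intrinsics"]).tolist(),np.array(m["T"]).tolist()],open("w4.json","w"))
A=cv2.resize(a[90:300,160:400],None,fx=2.5,fy=2.5,interpolation=2)[:,:,::-1]
cv2.imwrite("pics/w4.png",A);np.save("w4.npy",a)
E
```

```text
10.0667 [608.20287039  70.93356823 218.03667973] [ 0.20051516 -0.06829704 -0.56860691] [6.62767816e-03 2.72154008e-01 3.24476790e-01 1.61787348e+00
 3.38389351e-06 1.56641087e+00]
```

View pics/w4.png

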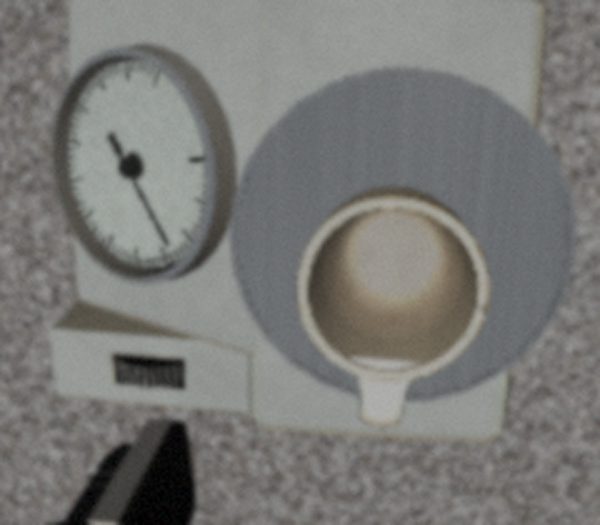

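```bash
cat >> h.py <<'E'
th=-0.05; R=np.array([[np.cos(th),-np.sin(th),0],[np.sin(th),np.cos(th),0],[0,0,1]])
u=R@[.894,0,.448]; r=R@[0,-1,0]; n=np.cross(r,u)
def dial(uv,m,C):
    o,d=ray("wrist",uv,m); p=o+d*(n@(C-o))/(n@d)-C
    return np.round([p@r,p@u,np.hypot(p@r,p@u),np.arctan2(p@r,p@u)],3)
E
python3 - <<'E'
from h import *
import json
K,T=json.load(open("w4.json"));m={"intrinsics":K,"T":T}
P=lambda u,v:(160+(u+.5)/2.5-.5,90+(v+.5)/2.5-.5)
c=P(131,166); C=onz("wrist",c,57,m); print(C)
for q in [(168,244),(196,159),(204,157),(188,160),(113,135)]: print(q,dial(P(*q),m,C))
print("slot",[onz("wrist",P(*q),z,m) for q,z in[((149,371),57),((113,354),52),((186,389),52),((186,360),52),((115,384),52)]])
E
```

```text
[495.2  97.   57. ]
(168, 244) [30.068 20.692 36.5    0.968]
(196, 159) [-6.781 36.53  37.154 -0.184]
(204, 157) [-8.002 40.628 41.408 -0.194]
(188, 160) [-5.936 32.352 32.892 -0.181]
(113, 135) [-12.123 -10.837  16.261  -2.3  ]
slot [array([494.4,   4. ,  57. ]), array([475.7,   9.5,  52. ]), array([509.5,  -7. ,  52. ]), array([511. ,   7.7,  52. ]), array([474.5,  -5.9,  52. ])]
```

The cup stands upright on the pan. The needle is at about 0.95 rad and the zero mark at about -0.18, so the wheel rim must travel about 45 mm towards -x. The slot is near (493.5, 2).

Request:
{"fn": "carry_out", "kwargs": {"grip": 0, "series": [[-20, -10, 0, 0, 0, 0], [-25, -15, 0, 0, 0, 0], [-25, -20, 0, 0, 0, 0], [-25, -17, 0, 0, 0, 0], [-12, -8, 0, 0, 0, 0], [0, 0, 0, 0, 0, 0], [0, 0, 0, 0, 0, 0]]}}

```text
time_s: 10.7
tcp_pos: [498.9, 0.8, 213.7]
tcp_rot: [[-0.01, 1.0, -0.002], [1.0, 0.01, 0.001], [0.001, -0.002, -1.0]]
force: [0.2, -0.8, -1.0]
opening: 0.009
finger_force: 0.0
```

Request:
{"fn": "carry_out", "kwargs": {"series": [[0, 0, -25, 0, 0, 0], [0, 0, -30, 0, 0, 0], [0, 0, -30, 0, 0, 0], [0, 0, -25, 0, 0, 0], [0, 0, -15, 0, 0, 0], [0, 0, -8, 0, 0, 0], [0, 0, 0, 0, 0, 0], [0, 0, 0, 0, 0, 0]]}}

```text
time_s: 11.37
tcp_pos: [500.1, 1.3, 81.7]
tcp_rot: [[-0.012, 1.0, -0.001], [1.0, 0.012, 0.0], [0.0, -0.001, -1.0]]
force: [0.6, -0.0, -0.7]
opening: 0.004
finger_force: 0.0
```

```bash
python3 - <<'E'
from h import *
import json
s=env.get_state();m=env.camera_model("wrist");a=env.read_camera("wrist")
print(s["time_s"],s["tcp_pos"],s["force"],s["opening"],np.round(m["T"],2).tolist())
json.dump([np.array(m["intrinsics"]).tolist(),np.array(m["T"]).tolist()],open("w5.json","w"))
cv2.imwrite("pics/w5.png",a[:,:,::-1]);np.save("w5.npy",a)
E
```

```text
11.3667 [500.07672832   1.32799073  81.74224752] [ 0.59286361 -0.01302839 -0.72796204] 0.004482654062704071 [[1.0, 0.01, 0.0, 498.95], [0.01, -0.95, -0.32, 81.64], [-0.0, 0.32, -0.95, 224.62], [0.0, 0.0, 0.0, 1.0]]
```

View pics/w5.png

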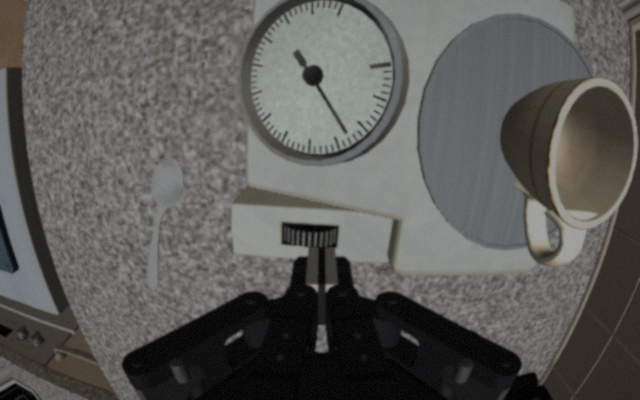

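The dial centre is at (313,75), the needle tip at (347,132) and the zero mark at (381,66). The slot spans (281,222) to (338,247).

```bash
python3 - <<'E'
from h import *
import json
K,T=json.load(open("w5.json"));m={"intrinsics":K,"T":T}
C=onz("wrist",(313,75),56,m); print(C)
for q in [(347,132),(372,67),(390,64),(299,53)]: print(q,dial(q,m,C))
for q in [(281,222),(338,226),(337,248),(281,245)]: print(q,onz("wrist",q,52,m))
print([onz("wrist",q,81.7,m) for q in[(310,275),(335,275)]])
from h import R
print("slot from dial", C+R@[6,-95,0])
E
```

```text
[494.   95.6  56. ]
(347, 132) [28.916 21.776 36.199  0.925]
(372, 67) [-5.176 32.457 32.868 -0.158]
(390, 64) [-7.201 41.455 42.076 -0.172]
(299, 53) [-12.442  -9.48   15.642  -2.222]
(281, 222) [475.    9.9  52. ]
(338, 226) [509.6   7.8  52. ]
(337, 248) [509.5  -7.2  52. ]
(281, 245) [474.4  -5.7  52. ]
[array([493.6,  -8.6,  81.7]), array([507.1,  -8.5,  81.7])]
slot from dial [4.95244480e+02 4.18850247e-01 5.60000000e+01]
```

Request:
{"fn": "carry_out", "kwargs": {"series": [[-1, 0, -8, 0, 0, 0], [0, 0, -7, 0, 0, 0], [0, 0, -4, 0, 0, 0], [0, 0, 0, 0, 0, 0], [0, 0, 0, 0, 0, 0], [0, 0, 0, 0, 0, 0]]}}

```text
time_s: 11.92
tcp_pos: [498.9, 0.8, 63.2]
tcp_rot: [[-0.011, 1.0, 0.0], [1.0, 0.011, -0.0], [-0.0, 0.0, -1.0]]
force: [-0.2, -0.7, 0.2]
opening: -0.002
finger_force: 0.0
```

Request:
{"fn": "carry_out", "kwargs": {"series": [[0, 0, -0.5, 0, 0, 0], [0, 0, -0.5, 0, 0, 0], [0, 0, 0, 0, 0, 0]]}}

```text
time_s: 12.17
tcp_pos: [499.0, 0.9, 62.2]
tcp_rot: [[-0.011, 1.0, 0.0], [1.0, 0.011, -0.0], [-0.0, 0.0, -1.0]]
force: [-0.7, 0.7, -0.4]
opening: 0.001
finger_force: 0.0
```

Request:
{"fn": "carry_out", "kwargs": {"series": [[0, 0, -0.4, 0, 0, 0], [0, 0, -0.4, 0, 0, 0], [0, 0, 0, 0, 0, 0]]}}

```text
time_s: 12.42
tcp_pos: [498.8, 0.9, 61.2]
tcp_rot: [[-0.011, 1.0, -0.0], [1.0, 0.011, 0.0], [0.0, -0.0, -1.0]]
force: [-0.4, 0.6, 0.1]
opening: -0.004
finger_force: 0.0
```

Request:
{"fn": "carry_out", "kwargs": {"series": [[0, 0, -0.4, 0, 0, 0], [0, 0, -0.4, 0, 0, 0], [0, 0, 0, 0, 0, 0], [0, 0, 0, 0, 0, 0]]}}

```text
time_s: 12.75
tcp_pos: [498.8, 0.9, 60.4]
tcp_rot: [[-0.011, 1.0, -0.0], [1.0, 0.011, 0.0], [0.0, -0.0, -1.0]]
force: [-0.4, -0.2, 0.0]
opening: -0.002
finger_force: 0.0
```

Request:
{"fn": "carry_out", "kwargs": {"series": [[0, 0, -0.4, 0, 0, 0], [0, 0, -0.4, 0, 0, 0], [0, 0, 0, 0, 0, 0], [0, 0, 0, 0, 0, 0]]}}

```text
time_s: 13.08
tcp_pos: [498.8, 0.9, 59.6]
tcp_rot: [[-0.011, 1.0, -0.0], [1.0, 0.011, 0.0], [0.0, -0.0, -1.0]]
force: [-0.2, -0.8, 1.3]
opening: 0.002
finger_force: 0.0
```

Request:
{"fn": "carry_out", "kwargs": {"series": [[0, 0, -0.4, 0, 0, 0], [0, 0, 0, 0, 0, 0], [0, 0, 0, 0, 0, 0]]}}

```text
time_s: 13.33
tcp_pos: [498.8, 0.9, 59.2]
tcp_rot: [[-0.011, 1.0, -0.0], [1.0, 0.011, -0.0], [-0.0, -0.0, -1.0]]
force: [-0.0, 0.1, 0.4]
opening: 0.001
finger_force: 0.0
```

Request:
{"fn": "carry_out", "kwargs": {"series": [[0, 0, -0.4, 0, 0, 0], [0, 0, -0.4, 0, 0, 0], [0, 0, 0, 0, 0, 0], [0, 0, 0, 0, 0, 0]]}}

```text
time_s: 13.67
tcp_pos: [498.8, 0.9, 58.4]
tcp_rot: [[-0.011, 1.0, -0.0], [1.0, 0.011, 0.0], [0.0, -0.0, -1.0]]
force: [0.7, 0.3, 0.8]
opening: 0.001
finger_force: 0.0
```

Request:
{"fn": "carry_out", "kwargs": {"series": [[0, 0, -0.4, 0, 0, 0], [0, 0, -0.4, 0, 0, 0], [0, 0, 0, 0, 0, 0], [0, 0, 0, 0, 0, 0]]}}

```text
time_s: 14.0
tcp_pos: [498.8, 0.9, 57.6]
tcp_rot: [[-0.011, 1.0, -0.0], [1.0, 0.011, 0.0], [0.0, -0.0, -1.0]]
force: [0.3, 0.6, 0.2]
opening: 0.001
finger_force: 0.0
```

Request:
{"fn": "carry_out", "kwargs": {"series": [[0, 0, -0.4, 0, 0, 0], [0, 0, -0.4, 0, 0, 0], [0, 0, 0, 0, 0, 0], [0, 0, 0, 0, 0, 0]]}}

```text
time_s: 14.33
tcp_pos: [498.8, 0.9, 56.8]
tcp_rot: [[-0.011, 1.0, -0.0], [1.0, 0.011, 0.0], [0.0, -0.0, -1.0]]
force: [-0.3, -0.9, -0.4]
opening: -0.002
finger_force: 0.0
```

Request:
{"fn": "carry_out", "kwargs": {"series": [[0, 0, -0.4, 0, 0, 0], [0, 0, -0.4, 0, 0, 0], [0, 0, 0, 0, 0, 0], [0, 0, 0, 0, 0, 0]]}}

```text
time_s: 14.67
tcp_pos: [499.0, 0.9, 56.4]
tcp_rot: [[-0.011, 1.0, 0.0], [1.0, 0.011, -0.0], [-0.0, 0.0, -1.0]]
force: [-1.1, 0.3, 2.5]
opening: -0.003
finger_force: 1.3
```

Request:
{"fn": "carry_out", "kwargs": {"series": [[0, 0, -0.5, 0, 0, 0], [0, 0, -0.5, 0, 0, 0], [0, 0, 0, 0, 0, 0], [0, 0, 0, 0, 0, 0]]}}

```text
time_s: 15.0
tcp_pos: [499.0, 0.9, 55.9]
tcp_rot: [[-0.011, 1.0, 0.001], [1.0, 0.011, -0.0], [-0.0, 0.001, -1.0]]
force: [-1.7, 0.4, 6.2]
opening: 0.001
finger_force: 2.9
```

Request:
{"fn": "carry_out", "kwargs": {"series": [[-1.5, 0, 0, 0, 0, 0], [-1.5, 0, 0, 0, 0, 0], [-1.5, 0, 0, 0, 0, 0], [-1.5, 0, 0, 0, 0, 0], [0, 0, 0, 0, 0, 0]]}}

```text
time_s: 15.42
tcp_pos: [494.0, 0.8, 56.0]
tcp_rot: [[-0.011, 1.0, 0.003], [1.0, 0.011, -0.0], [-0.0, 0.003, -1.0]]
force: [2.5, 0.0, 6.5]
opening: 0.008
finger_force: 2.7
```

Request:
{"fn": "carry_out", "kwargs": {"series": [[-1.5, 0, 0, 0, 0, 0], [-1.5, 0, 0, 0, 0, 0], [-1.5, 0, 0, 0, 0, 0], [-1.5, 0, 0, 0, 0, 0], [-1.5, 0, 0, 0, 0, 0], [-1, 0, 0, 0, 0, 0], [0, 0, 0, 0, 0, 0]]}}

```text
time_s: 16.0
tcp_pos: [485.1, 1.2, 55.8]
tcp_rot: [[-0.011, 1.0, 0.002], [1.0, 0.011, 0.001], [0.001, 0.002, -1.0]]
force: [2.2, 1.5, 5.5]
opening: 0.001
finger_force: 2.7
```

```bash
cat >> h.py <<'E'
def zero():
    """unwrap the dial about its hub; darkness profile at tick radius and needle radius -> angles"""
    m=env.camera_model("wrist"); a=env.read_camera("wrist")
    K=np.array(m["intrinsics"]);T=np.array(m["T"]); C=np.array([494.,95.6,56.])
    g=cv2.cvtColor(a,cv2.COLOR_RGB2GRAY).astype(np.float32)
    def px(P):
        q=(P-T[:3,3])@T[:3,:3]; h=np.hypot(q[...,0],q[...,1]); t=np.arctan2(h,q[...,2])
        return (K[0,0]*t*q[...,0]/h+K[0,2]).astype(np.float32),(K[1,1]*t*q[...,1]/h+K[1,2]).astype(np.float32)
    ang=np.arange(-1.2,2.0,.01)
    def prof(rs):
        P=C+(np.cos(ang)[:,None,None]*u+np.sin(ang)[:,None,None]*r)*np.array(rs)[None,:,None]
        x,y=px(P); return cv2.remap(g,x,y,cv2.INTER_LINEAR).mean(1)
    out=[]
    for rs in ([32,33,34],[20,22,24,26,28]):
        p=prof(rs); d=np.maximum(cv2.blur(p[:,None],(1,81)).ravel()-p-15,0)
        ks=[];e=d.copy()
        for _ in range(3):
            k=e.argmax(); w=slice(max(k-8,0),k+9); ks.append((round(float((ang[w]*d[w]).sum()/(d[w].sum()+1e-6)),3),round(float(d[w].sum()))))
            e[max(k-10,0):k+11]=0
        out.append(ks)
    print("t",env.get_state()["time_s"],"tick r33",out[0],"needle r24",out[1]); return a
E
python3 -c "
from h import *
zero();print(env.get_state()['tcp_pos'],env.get_state()['force'])"
```

```text
t 16.05 tick r33 [(0.11, 490), (0.951, 411), (0.0, 0)] needle r24 [(0.966, 484), (0.0, 0), (0.0, 0)]
[485.14461365   1.18283434  55.78734929] [2.53863104 1.89100527 5.80961537]
```

Request:
{"fn": "carry_out", "kwargs": {"series": [[0, 0, 3, 0, 0, 0], [7, 0, 1, 0, 0, 0], [7.5, 0, 0, 0, 0, 0], [0, 0, 0, 0, 0, 0], [0, 0, -2, 0, 0, 0], [0, 0, -1, 0, 0, 0], [0, 0, -1, 0, 0, 0], [0, 0, 0, 0, 0, 0]]}}

```text
time_s: 16.72
tcp_pos: [498.9, 0.9, 55.8]
tcp_rot: [[-0.011, 1.0, 0.0], [1.0, 0.011, -0.0], [-0.0, 0.0, -1.0]]
force: [-1.4, 0.2, 5.4]
opening: -0.003
finger_force: 2.9
```

Request:
{"fn": "carry_out", "kwargs": {"series": [[-2, 0, 0, 0, 0, 0], [-2, 0, 0, 0, 0, 0], [-2, 0, 0, 0, 0, 0], [-2, 0, 0, 0, 0, 0], [-2, 0, 0, 0, 0, 0], [-2, 0, 0, 0, 0, 0], [-2.5, 0, 0, 0, 0, 0], [0, 0, 0, 0, 0, 0]]}}

```text
time_s: 17.38
tcp_pos: [484.5, 1.2, 55.7]
tcp_rot: [[-0.011, 1.0, 0.001], [1.0, 0.011, 0.001], [0.001, 0.001, -1.0]]
force: [2.5, 0.6, 5.7]
opening: 0.005
finger_force: 2.8
```

```bash
python3 -c "
from h import *
zero()"
```

```text
t 17.4333 tick r33 [(0.393, 471), (0.952, 407), (0.0, 0)] needle r24 [(0.965, 491), (0.0, 0), (0.0, 0)]
```

Request:
{"fn": "carry_out", "kwargs": {"series": [[0, 0, 3, 0, 0, 0], [7, 0, 1, 0, 0, 0], [7.5, 0, 0, 0, 0, 0], [0, 0, 0, 0, 0, 0], [0, 0, -2, 0, 0, 0], [0, 0, -1, 0, 0, 0], [0, 0, -1, 0, 0, 0], [0, 0, 0, 0, 0, 0]]}}

```text
time_s: 18.1
tcp_pos: [498.8, 0.9, 55.8]
tcp_rot: [[-0.011, 1.0, 0.0], [1.0, 0.011, -0.0], [-0.0, 0.0, -1.0]]
force: [-1.5, -1.0, 6.1]
opening: 0.004
finger_force: 3.0
```

Request:
{"fn": "carry_out", "kwargs": {"series": [[-2, 0, 0, 0, 0, 0], [-2, 0, 0, 0, 0, 0], [-2, 0, 0, 0, 0, 0], [-2, 0, 0, 0, 0, 0], [-2, 0, 0, 0, 0, 0], [-2, 0, 0, 0, 0, 0], [-2.5, 0, 0, 0, 0, 0], [0, 0, 0, 0, 0, 0]]}}

```text
time_s: 18.77
tcp_pos: [484.5, 1.2, 55.7]
tcp_rot: [[-0.011, 1.0, 0.001], [1.0, 0.011, 0.001], [0.001, 0.001, -1.0]]
force: [2.2, 1.0, 5.5]
opening: 0.001
finger_force: 2.8
```

Request:
{"fn": "carry_out", "kwargs": {"series": [[0, 0, 3, 0, 0, 0], [7, 0, 1, 0, 0, 0], [7.5, 0, 0, 0, 0, 0], [0, 0, 0, 0, 0, 0], [0, 0, -2, 0, 0, 0], [0, 0, -1, 0, 0, 0], [0, 0, -1, 0, 0, 0], [0, 0, 0, 0, 0, 0]]}}

```text
time_s: 19.43
tcp_pos: [498.9, 0.9, 55.8]
tcp_rot: [[-0.011, 1.0, 0.0], [1.0, 0.011, -0.0], [-0.0, 0.0, -1.0]]
force: [-2.3, 0.6, 5.2]
opening: -0.002
finger_force: 3.0
```

Request:
{"fn": "carry_out", "kwargs": {"series": [[-2, 0, 0, 0, 0, 0], [-2, 0, 0, 0, 0, 0], [-2, 0, 0, 0, 0, 0], [-2, 0, 0, 0, 0, 0], [0, 0, 0, 0, 0, 0], [0, 0, 0, 0, 0, 0]]}}

```text
time_s: 19.93
tcp_pos: [491.6, 0.9, 55.9]
tcp_rot: [[-0.011, 1.0, 0.002], [1.0, 0.011, -0.0], [-0.0, 0.002, -1.0]]
force: [3.1, 0.8, 4.8]
opening: 0.002
finger_force: 2.9
```

```bash
python3 -c "
from h import *
zero()"
```

```text
t 19.9833 tick r33 [(0.767, 434), (0.949, 338), (0.0, 0)] needle r24 [(0.964, 425), (0.0, 0), (0.0, 0)]
```

Request:
{"fn": "carry_out", "kwargs": {"series": [[-1.5, 0, 0, 0, 0, 0], [-1.5, 0, 0, 0, 0, 0], [-1.5, 0, 0, 0, 0, 0], [-1.5, 0, 0, 0, 0, 0], [-1.2, 0, 0, 0, 0, 0], [0, 0, 0, 0, 0, 0], [0, 0, 0, 0, 0, 0]]}}

```text
time_s: 20.57
tcp_pos: [484.0, 1.2, 55.7]
tcp_rot: [[-0.011, 1.0, 0.001], [1.0, 0.011, 0.001], [0.001, 0.001, -1.0]]
force: [2.5, 1.2, 5.0]
opening: -0.001
finger_force: 2.7
```

Request:
{"fn": "carry_out", "kwargs": {"series": [[0, 0, 4, 0, 0, 0], [0, 0, 10, 0, 0, 0], [0, 0, 12, 0, 0, 0], [0, 0, 0, 0, 0, 0], [0, 0, 0, 0, 0, 0], [0, 0, 0, 0, 0, 0], [0, 0, 0, 0, 0, 0]]}}

```text
time_s: 21.15
tcp_pos: [483.1, 0.9, 80.5]
tcp_rot: [[-0.011, 1.0, -0.001], [1.0, 0.011, 0.0], [0.0, -0.001, -1.0]]
force: [0.4, -0.3, 0.2]
opening: 0.002
finger_force: 0.0
```

```bash
python3 -c "
from h import *
a=zero();crop(a,200,0,520,240,2.5,'pics/w6.png')"
```

```text
t 21.2 tick r33 [(0.964, 572), (0.0, 0), (0.0, 0)] needle r24 [(0.967, 435), (0.0, 0), (0.0, 0)]
```

View pics/w6.png

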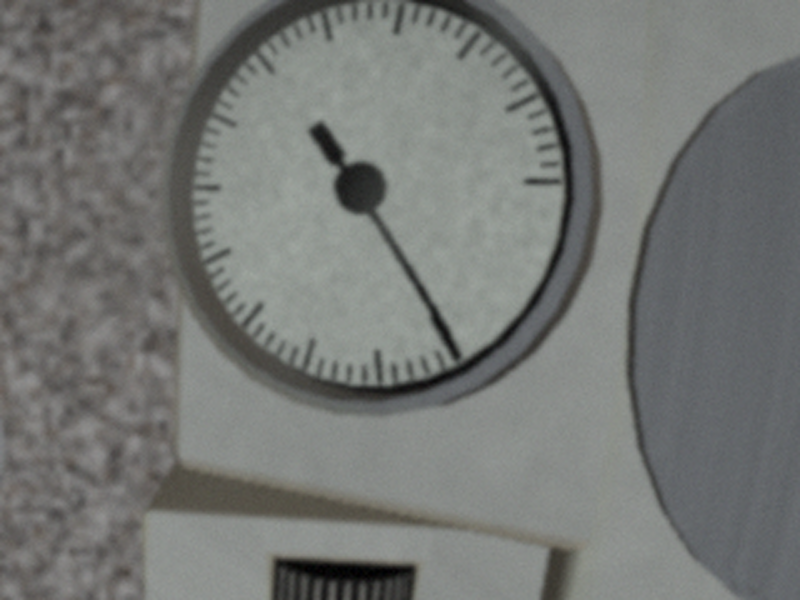

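The needle's end (458,358) lies right over the broad zero tick, and the cup stands on the pan. The fingers are clear, so I'm handing in.

```bash
python3 -c "
from station import env
print(env.sign_off())"
```

```text
the job is handed in; nothing more can be done
None
```

I set the white espresso cup upright on the middle of the pan and let go, then rolled the zero wheel until the zero mark stood under the needle's tip; the job was handed in at about 21 s, and the sign-off returned no verdict.

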